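# Lower the moisture analyser's hood and tare it

## Robot

A 6-joint arm with a two-finger parallel gripper is mounted at the origin on the work surface. World frame = base frame: x ahead of the robot, y to its left, z up, the work surface at z = 0. Lengths are in m, angles in degrees, forces in N, time in s.
With the tool pointing down it reaches from about 0.325 to 0.775 m from the base axis. Payload 5.5 kg.
Tool frame: the origin (TCP) lies at the centre of the arm's flange, where the gripper is bolted on; the fingertips stand 182 mm ahead of it and the grasp point (between the pads) lies 163 mm ahead of it; z points along the fingers, y is the direction in which the jaws open and shut (so a half turn about z gives the same grasp; the last joint's range is limited). The gripper opens to 88 mm and grips with 3 to 60 N. Pads are 20 mm wide; open, the fingers measure 115 mm over their backs; the gripper's body (75 mm by 178 mm) begins 61 mm behind the grasp point.
Start: joints at [73.7, 5.22, 70.514, -0, 104.267, -3.249], TCP at [0.136, 0.585, 0.405] pointing down, gripper open.
Joint ranges: [-164.24, 164.24], [-49.07, 125.15], [9.68, 141.18], [-86.29, 266.29], [3.28, 154.24], [-151.56, 151.56]. Speed limits (degrees/s): [147.25, 147.25, 172.46, 180, 180, 180].

## Interface

Orientations are given as [roll, pitch, yaw] about the fixed x, y, z axes, in that order (R = Rz(yaw) Ry(pitch) Rx(roll)).
In Python, from station import r gives the robot as it stands. The module is installed in compiled form; this text tells all that it offers. Calls block until the motion is done:
- r.reach(position, orientation): joint-space move of the TCP to a pose.
- r.servo_line(position, rotation=None, speed=0.15): straight line of the TCP; rotation=None keeps the orientation; speed is the mean speed in m/s.
- r.move_joints(angles): joint-space move.
- r.let_go() and r.grab(squeeze=None): open the fingers fully, or close them until they stop; squeeze is the grip in N (None keeps the last).
- r.wait(seconds).
- r.inverse_kinematics(position, orientation): joint angles nearest the present ones, or None.
- r.sense(): the state.
- r.snapshot(name): name is "scene" or "top"; returns a dict with "frame" (480x640x3 uint8, red, green, blue), "fx", "fy", "cx", "cy" (pixels), "R" (3x3) and "t" (3): a world point X has camera coordinates R X + t. Camera axes: x right, y down, z forward; pixel columns grow to the right and rows downward; lengths in m; the calibration is good to about 2 mm. A picture is of the moment at which its call begins. There is no depth.
A pose or a line that the arm cannot do raises r.IKError and nothing moves.
- r.hand_in(): hands the job in, once; it reports no verdict.
The state is a dict: "clock": time; "joints": joint angles; "joint_vel": joint speeds; "joint_torque": joint torques, N m; "tcp_pos": TCP position; "orientation": TCP orientation; "contact_force": force on the tool from outside, world axes, zero at the start; "torque": the same for the moment, N m; "opening": finger opening in m.
Only numpy, scipy, OpenCV 4.12 (cv2) and the standard library are available. Lean on these libraries where they do the work, as an engineer would, in place of code of your own. Each camera call takes 0.05 s, during which the arm holds its last target.

## Task

The empty dish is already in the moisture analyser, so get it zeroed: push the open hood down by its rounded front edge until it is fully closed, without slamming it, and then, with the hood down, press the orange tare key on the analyser's own front panel lightly, all the way down, and let it come up again. Leave the analyser's other keys, the keys of the bench scale beside it and everything else on the bench alone.

Things in the scene. Friction and masses are not known exactly. Their poses are not given: they have to be found in the camera images.
- analyser: white moisture analyser fixed to the bench, left or right of the scale; 210 mm wide. Origin on the bench; x from its front (keys) to its back, z up. Body from x -190 to 170 mm. Sloping (13 deg) front panel: display and a row of four keys at x -155 mm, 48 mm apart, from +y to -y: blue menu, orange tare, red stop, green start. Behind it the 85 mm high chamber with the dish, under the hood
- hood (a joint): hinge of the hood, rad: 0 fully closed (resting on its stop), positive open; starts 0.6 to 1.0 open. The hinge is stiff (0.42 N m of friction, hood 0.35 kg), so the hood stays at any angle and follows a light push at its smooth nose (friction about 0.35): 1 to 3 N along its circle, forward as well as down; up to about 12 N straight down
- hood_hinge (a point): point on the hood's hinge line at mid width, 110 mm behind the analyser's origin and 100 mm above the bench; the hinge line runs along the analyser's y
- hood_nose (a point): centre of the hood's rounded dark grey front edge (nose), a round bar of radius 22 mm, 190 mm long along the analyser's y, moulded onto the white hood and swinging with it. Closed: 155 mm in front of the hinge line and 14 mm above it. Open: the highest part of the hood; it swings forward and down on its circle as the hood closes
- key_tare_top (a point): centre of the top of the orange tare key of the analyser, 20 mm deep (along its sloped panel) by 26 mm wide, top 8 mm proud of the panel when up, springy travel 5 mm (about 1.3 N to start, 4 N fully down)
- key_tare (a joint): joint of that key: 0 up, 0.005 (m) fully down; comes up by itself; this is the key to press
- key_menu (a joint): analyser's blue menu key, same make; joint of that key: 0 up, 0.005 (m) fully down; comes up by itself
- key_stop (a joint): analyser's red stop key, same make; joint of that key: 0 up, 0.005 (m) fully down; comes up by itself
- key_start (a joint): analyser's green start key, same make; joint of that key: 0 up, 0.005 (m) fully down; comes up by itself
- scale: bench scale, white with a blue square pan 84 mm above the bench, 295 mm deep and 235 mm wide, fixed; three keys on its own sloping front panel, 140 mm before the origin (which lies on the bench under its middle); not to be touched
- scale_key_left (a joint): scale's blue key at the left; joint of that key: 0 up, 0.005 (m) fully down; comes up by itself
- scale_key_mid (a joint): scale's pale middle key; joint of that key: 0 up, 0.005 (m) fully down; comes up by itself
- scale_key_right (a joint): scale's own orange key at the right (not the one to press); joint of that key: 0 up, 0.005 (m) fully down; comes up by itself
- bowl: loose red bowl 170 mm across, 70 mm high, standing on the scale's pan; origin under its foot
- cup: loose white sample cup 66 mm across, 100 mm high, on the bench between the two instruments; origin under its foot
- saucer: loose white saucer 110 mm across, 20 mm high; origin under its foot
- weight: loose brass check weight 32 mm across, 54 mm high; origin under its foot
- scoop: loose sample spoon 170 mm long lying on the bench; origin under its middle
- dishes: loose stack of spare aluminium dishes 96 mm across, 22 mm high, on the bench between the instruments; origin under its foot
Things that resemble listed ones, but are neither listed nor needed, are in the scene too. Leave any turquoise look-alike of the dishes alone. What is shaped like the cup but red is not meant.

How it is judged (in metres and radians):
On the way, in this order (a step that is already met when the one before it is completed fails the run):
1. the hood is pushed fully down (value of joint hood below 0.03 rad), for 0.2 s.
2. the tare key is pressed down (value of joint key_tare above 0.003 m), for 0.04 s.
3. the tare key has come up again (value of joint key_tare below 0.001 m), for 0.1 s.
At the end, for the whole second after the job is handed in: The hood is closed (under 0.04 rad, about 6 mm at its nose), the tare key has been pressed at least 3 mm down and is up again, all other keys are up (under 1 mm), and the loose things rest within 20 mm of where they were (value of joint hood below 0.04 rad and value of joint each of key_tare, key_menu, key_stop, key_start, scale_key_left, scale_key_mid, scale_key_right below 0.001 m and distance of each of bowl, cup, saucer, weight, scoop, dishes from where it was at the start of the episode below 0.02 m and linear speed of each of bowl, cup, saucer, weight, scoop, dishes below 0.02 m/s); the robot touches nothing.
It fails at once if the tare key is pressed while the hood is open (value of joint key_tare above 0.0015 m and value of joint hood above 0.06 rad).
It fails at once if another key of the analyser or a key of the scale is pressed (over 1.5 mm) (value of joint any of key_menu, key_stop, key_start, scale_key_left, scale_key_mid, scale_key_right above 0.0015 m).
It fails at once if the hood is slammed (closing faster than 2.5 rad/s) or pushed wider open than any start (over 1.15 rad) (velocity of joint hood below -2.5 rad/s or value of joint hood above 1.15 rad).
It fails at once if the tare key is pressed harder than 40 N, or the bench scale is touched harder than 2 N (contact force between any of the arm, the fingers and scale above 2 N or (value of joint key_tare above 0.0015 m and contact force between the fingers and analyser above 40 N)).
It fails at once if a loose bystander is pushed, lifted or carried more than 20 mm (distance of any of bowl, cup, saucer, weight, scoop, dishes from where it was at the start of the episode above 0.02 m).
It also fails if it takes over 48 s, if anything falls off the work surface, if the arm or the gripper's body presses on something with over 40 N, if the wrist force passes 120 N, or if a joint passes its speed limit or range.

## Working session

There is one attempt and no reset: what is moved stays moved. The work goes in short steps, each a Python script; the robot and the scene stay as the last script left them, time stands still between calls to the robot, and variables do not carry over. Pictures are saved under pics/ and viewed, and the job is handed in when it is done.

```bash
mkdir -p pics; cat > h.py <<'E'
from station import r
import numpy as np, cv2
def snap(n,f):
    s=r.snapshot(n); cv2.imwrite('pics/'+f+'.png',s['frame'][:,:,::-1]); np.savez('pics/'+f+'.npz',**s); return s
E
python3 - <<'E'
from h import *
for n in('scene','top'):
    s=snap(n,n+'0'); print(n,s['fx'],s['cx'],s['cy'],np.round(s['R'],3).tolist(),np.round(s['t'],3), 'cam',np.round(-np.array(s['R']).T@s['t'],3))
print(r.sense())
E
```

```text
scene 563.4849550901379 316.83270726418465 239.9691604136113 [[-0.681, 0.732, 0.017], [0.502, 0.484, -0.717], [-0.534, -0.48, -0.697]] [ 0.371 -0.207  1.587] cam [1.203 0.59  0.951]
top 489.8899241149234 326.4353410384236 240.7575928896873 [[0.029, -0.999, -0.013], [-0.992, -0.028, -0.12], [0.119, 0.016, -0.993]] [-0.013  0.523  1.126] cam [ 0.385 -0.016  1.18 ]
{'clock': 0.1, 'joints': array([ 7.37000857e+01,  5.25910118e+00,  7.05732884e+01,  3.81095389e-04,
        1.04267132e+02, -3.25106619e+00]), 'joint_vel': array([ 0.03941531, -0.03947051, -0.1422762 ,  0.0773762 , -0.01278336,
        0.07359909]), 'joint_torque': array([ 3.06361420e-03, -4.47859168e+01, -4.07569849e+01,  7.01296236e-02,
        2.84917303e-02, -9.92138212e-05]), 'tcp_pos': array([0.13550976, 0.5845544 , 0.40363315]), 'orientation': array([-1.79900660e+02, -6.01291086e-03,  1.66951240e+02]), 'contact_force': array([-0.92407623,  0.48630977,  0.34276147]), 'torque': array([-0.03893571,  0.01823759,  0.03995099]), 'opening': 0.08779197097986258}
```

View pics/scene0.png

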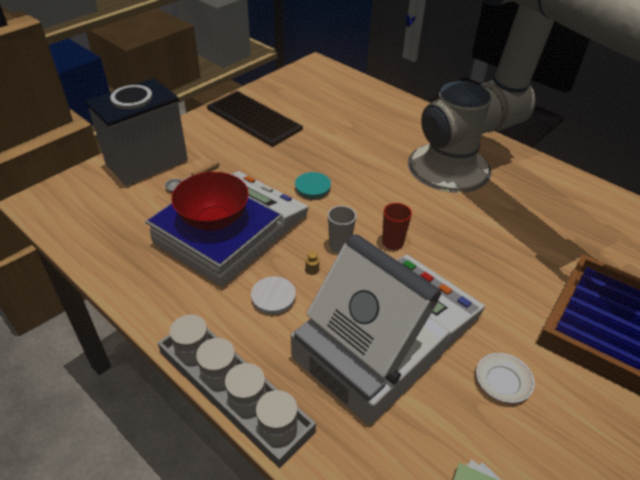

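View pics/top0.png

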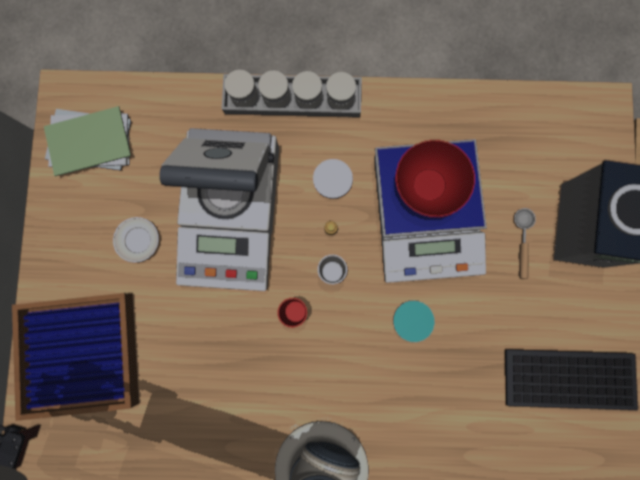

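```bash
python3 - <<'E'
import cv2,numpy as np
t=cv2.imread('pics/top0.png');s=cv2.imread('pics/scene0.png')
a=cv2.resize(t[110:300,150:290],None,fx=4,fy=4,interpolation=cv2.INTER_CUBIC)[:, :]
cv2.imwrite('pics/tc.png',cv2.resize(t[120:300,150:300],(500,600),interpolation=cv2.INTER_CUBIC))
cv2.imwrite('pics/sc.png',cv2.resize(s[220:420,280:500],(660,600),interpolation=cv2.INTER_CUBIC))
for im,b in((t,(255,285,172,270)),(s,(250,320,390,490))):
    y0,y1,x0,x1=b; h=cv2.cvtColor(im[y0:y1,x0:x1],cv2.COLOR_BGR2HSV)
    for n,lo,hi in(('red',0,5),('red2',174,180),('orange',6,16),('green',50,75),('blue',105,128)):
        m=((h[...,0]>=lo)&(h[...,0]<=hi)&(h[...,1]>120)&(h[...,2]>60)).astype(np.uint8)
        k,l,st,c=cv2.connectedComponentsWithStats(m)
        print(n,[(st[i].tolist(),(c[i]+[x0,y0]).round(1).tolist()) for i in range(1,k) if st[i,4]>12])
E
```

```text
red [([54, 15, 10, 7, 66], [230.4, 273.1])]
red2 []
orange [([33, 13, 11, 8, 76], [210.0, 271.8])]
green [([75, 17, 9, 6, 51], [251.2, 274.5])]
blue [([14, 15, 7, 4, 15], [188.2, 271.3])]
red [([31, 22, 12, 9, 64], [426.5, 276.2])]
red2 []
orange [([0, 0, 100, 62, 2427], [459.1, 267.6]), ([49, 34, 13, 10, 74], [444.8, 288.7]), ([88, 65, 12, 5, 31], [483.2, 317.8])]
green [([14, 11, 11, 8, 47], [409.2, 264.6])]
blue [([70, 48, 10, 6, 29], [464.2, 300.8])]
```

View pics/tc.png

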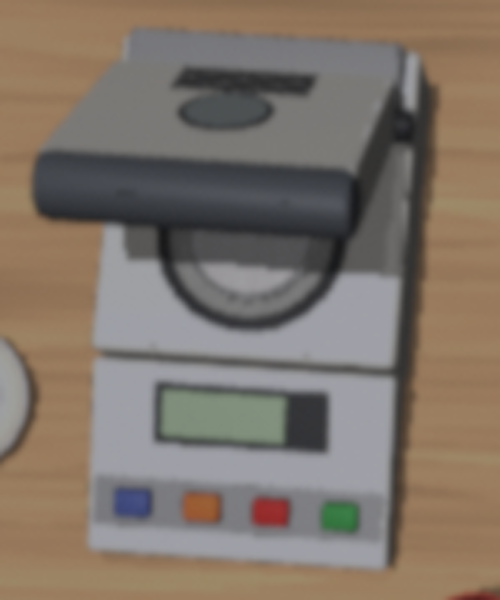

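View pics/sc.png

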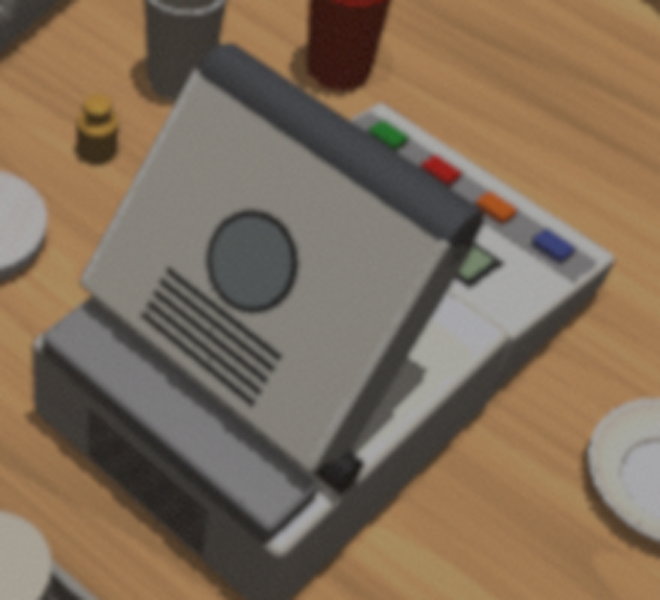

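```bash
cat > fit.py <<'E'
import numpy as np
from scipy.optimize import least_squares
S={n:np.load(f'pics/{n}0.npz') for n in('top','scene')}
def proj(n,X):
    s=S[n];c=X@s['R'].T+s['t'];return np.c_[s['fx']*c[:,0]/c[:,2]+s['cx'],s['fy']*c[:,1]/c[:,2]+s['cy']]
K={'top':np.array([[189.9,270.6],[210.3,272],[231,273.4],[252,274.8]]),'scene':np.array([[464.3,301.5],[445.1,288.9],[426.8,276.2],[409.3,264.7]])}
N={'top':np.array([[161.5,175.5],[255.6,180.9]]),'scene':np.array([[435,294],[352.7,240.7]])}
def W(p,L):
    c,s=np.cos(p[2]),np.sin(p[2]);return np.c_[p[0]+c*L[:,0]-s*L[:,1],p[1]+s*L[:,0]+c*L[:,1],L[:,2]]
def nose(th):
    a=np.arctan2(14,155)+th;R=np.hypot(.155,.014);return .11-R*np.cos(a),.1+R*np.sin(a)
def pts(p):
    k=np.array([[-.155,y,p[3]] for y in(.072,.024,-.024,-.072)]);x,z=nose(p[4])
    return W(p,k),W(p,np.array([[x,.095,z],[x,-.095,z]]))
def f(p):
    k,n=pts(p);return np.r_[tuple(np.r_[(proj(c,k)-K[c]).ravel(),.4*(proj(c,n)-N[c]).ravel()] for c in S)]
o=least_squares(f,[.5,.2,0,.05,.8],loss='soft_l1')
if __name__=='__main__':
    print(o.x,np.degrees(o.x[2]));print(f(o.x).round(2));k,n=pts(o.x);print(k.round(4),n.round(4),n.mean(0))
E
python3 fit.py
```

```text
[ 0.59323651  0.23795525 -0.03832097  0.05615802  0.8892565 ] -2.195629662960775
[-0.76  0.43 -0.46  0.43 -0.42  0.42 -0.65  0.42 -0.01  0.22  0.25  0.47
 -0.65 -0.11 -0.52 -0.22 -0.54  0.28 -0.64  0.05 -0.25  2.45 -0.92  0.73]
[[0.4411 0.3158 0.0562]
 [0.4393 0.2679 0.0562]
 [0.4374 0.2199 0.0562]
 [0.4356 0.1719 0.0562]] [[0.6201 0.332  0.2292]
 [0.6128 0.1421 0.2292]] [0.61644352 0.2370655  0.22919341]
```

```bash
cat >> h.py <<'E'
from scipy.spatial.transform import Rotation as Ro
import fit
P=fit.o.x
def pose(local,tilt=0.):
    """TCP for fingertip centre at local analyser point, tool z tilted by tilt deg to +x, roll/pitch/yaw"""
    c,s=np.cos(P[2]),np.sin(P[2]);A=Ro.from_euler('z',P[2])
    t=np.radians(tilt); z=np.array([np.sin(t),0,-np.cos(t)]); y=np.array([0,1.,0]); x=np.cross(y,z)
    M=A*Ro.from_matrix(np.c_[x,y,z])
    w=fit.W(P,np.array([local]))[0]
    return w-.182*M.apply([0,0,1]), M.as_euler('xyz',degrees=True)
E
python3 - <<'E'
from h import *
for th in(.889,.4,0):
    x,z=fit.nose(th)
    for dz in(.022,.06):
        p,o=pose([x,0,z+dz]);print(th,p.round(3),o,r.inverse_kinematics(p,o))
p,o=pose([-.155,.024,.056],13);print(p,o,r.inverse_kinematics(p,o))
r.grab(10)
x,z=fit.nose(.889)
p,o=pose([x,0,z+.022+.05])
s=r.sense();q=s['tcp_pos'].copy();q[2]=p[2];r.servo_line(q,speed=.2)
r.reach(p,o)
s=r.sense();print(s['clock'],s['tcp_pos'],p,s['contact_force'],s['opening'])
snap('top','t1');snap('scene','s1')
E
```

```text
0.889 [0.616 0.237 0.433] [180.           0.         177.80437034] [ 18.08536341  15.40543475  56.21923106   0.         108.37533419
 -69.71900692]
0.889 [0.616 0.237 0.471] [180.           0.         177.80437034] [ 18.08536341  16.60736124  50.88714165   0.         112.50549711
 -69.71900692]
0.4 [0.566 0.239 0.377] [180.           0.         177.80437034] [ 19.72204251   7.22079755  71.14152676   0.         101.63767569
 -68.08232783]
0.4 [0.566 0.239 0.415] [180.           0.         177.80437034] [ 19.72204251   7.60890273  66.87051754   0.         105.52057973
 -68.08232783]
0 [0.548 0.24  0.318] [180.           0.         177.80437034] [ 20.35546415   4.95716289  79.55685476   0.          95.48598235
 -67.44890619]
0 [0.548 0.24  0.356] [180.           0.         177.80437034] [ 20.35546415   4.70805419  75.97458077   0.          99.31736504
 -67.44890619]
[0.39835875 0.26944445 0.23333535] [180.          13.         177.80437034] [ 32.58112046 -16.28533539 108.50514915  -7.56221886  77.1515839
 -54.22601492]
4.1083 [0.61592918 0.23803805 0.4832997 ] [0.61641041 0.23706677 0.48317114] [-0.35966994 -0.7603167   0.52348733] 0.0003600893726914996
```

View picture.

```bash
python3 - <<'E'
import cv2
a=cv2.imread('pics/s1.png')[150:410,220:520];b=cv2.imread('pics/t1.png')[80:340,120:340]
cv2.imwrite('pics/c1.png',cv2.hconcat([cv2.resize(a,(420,364)),cv2.resize(b,(308,364))]))
E
```

```text
(no output)
```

View pics/c1.png

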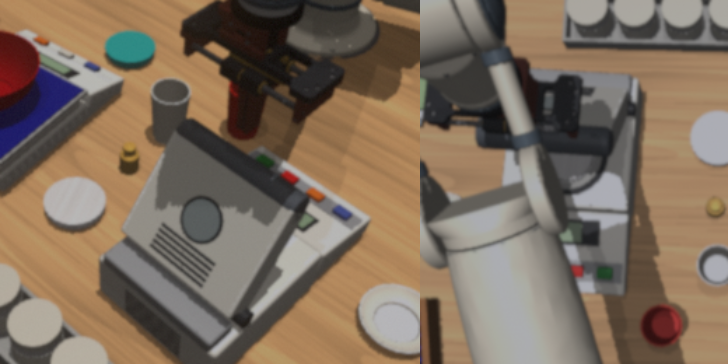

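```bash
python3 - <<'E'
import fit,numpy as np,cv2
x,z=fit.nose(.889)
q=fit.W(fit.o.x,np.array([[x,0,z+.072],[x,0,z+.022],[x,0,z+.152]]))
a=cv2.imread('pics/s1.png')
u=fit.proj('scene',q);print(u)
a=cv2.resize(a[120:320,290:490],(600,600),interpolation=cv2.INTER_CUBIC)
for p in u: cv2.circle(a,tuple(int(v) for v in ((p-[290,120])*3)),4,(0,255,0),1)
cv2.imwrite('pics/c2.png',a)
E
```

```text
[[395.08282154 240.42499971]
 [391.76759103 261.24258226]
 [400.93352697 203.68621398]]
```

View pics/c2.png

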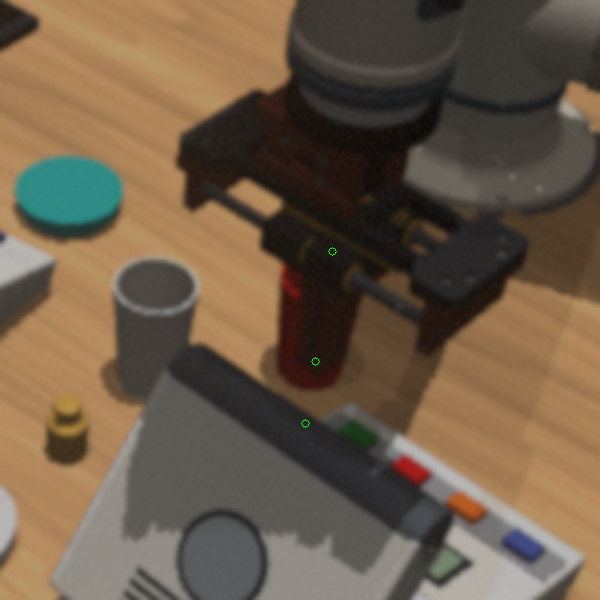

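The image agrees: the closed fingertips, at about (395,240) in the full frame, hang over the middle of the nose at (392,261). Next I push along the hood's circle, with force checks.

```bash
python3 - <<'E'
from h import *
x,z=fit.nose(.889)
f0=r.sense()['contact_force']
p,o=pose([x+.003,0,z+.03]);r.servo_line(p,speed=.08)
print(r.sense()['contact_force']-f0)
th=.889+.0
for k in range(20):
    x,z=fit.nose(th)
    p,o=pose([x+.003,0,z+.0215]);r.servo_line(p,speed=.05)
    s=r.sense();F=s['contact_force']-f0;print(round(th,3),round(s['clock'],2),F.round(1),(s['tcp_pos']-p).round(4))
    if np.linalg.norm(F)>25 or th<=.12:break
    th=max(th-.11,.12)
snap('scene','s2')
E
```

```text
[-0.68957462  0.21918329  1.17503941]
0.889 5.2 [-2.8  1.4  3.7] [-0.0003  0.      0.0005]
0.779 5.69 [-5.6  1.2  6.4] [-0.0008  0.0001  0.0013]
0.669 6.18 [-3.4  0.   7.3] [-0.0009  0.0001  0.0014]
0.559 6.67 [-0.9  1.3  3.3] [ 0.0001 -0.     -0.0002]
0.449 7.17 [-0.7  0.5  0.8] [ 0.0001 -0.0001 -0.0009]
0.339 7.66 [-0.6  1.3  0.9] [-0.0001 -0.     -0.0006]
0.229 8.15 [-0.8  0.2  0.8] [-0.0001 -0.     -0.0006]
0.12 8.64 [-0.4 -0.1  0.7] [-0.0001 -0.     -0.0006]
```

View pics/s2.png

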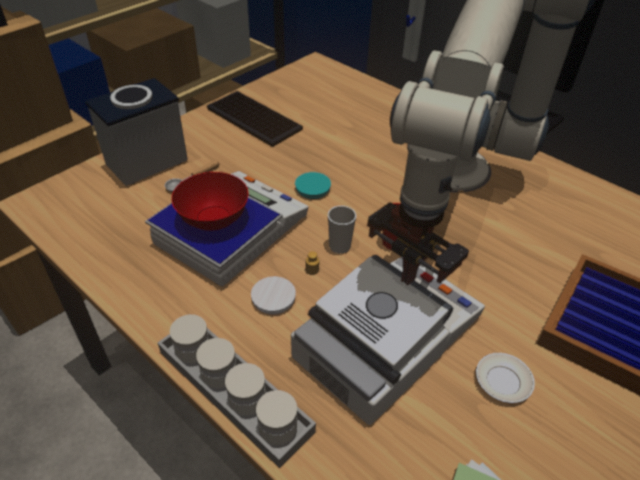

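```bash
python3 - <<'E'
from h import *
a=cv2.imread('pics/s2.png')
a=cv2.resize(a[210:410,290:490],(600,600),interpolation=cv2.INTER_CUBIC)
for th,c in((.12,(0,255,0)),(.5,(0,0,255)),(.6,(255,0,0))):
    x,z=fit.nose(th)
    u=fit.proj('scene',fit.W(P,np.array([[x,.095,z],[x,-.095,z]])))
    for p in u: cv2.circle(a,tuple(int(v) for v in ((p-[290,210])*3)),5,c,2)
cv2.imwrite('pics/c3.png',a)
E
```

```text
(no output)
```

View pics/c3.png

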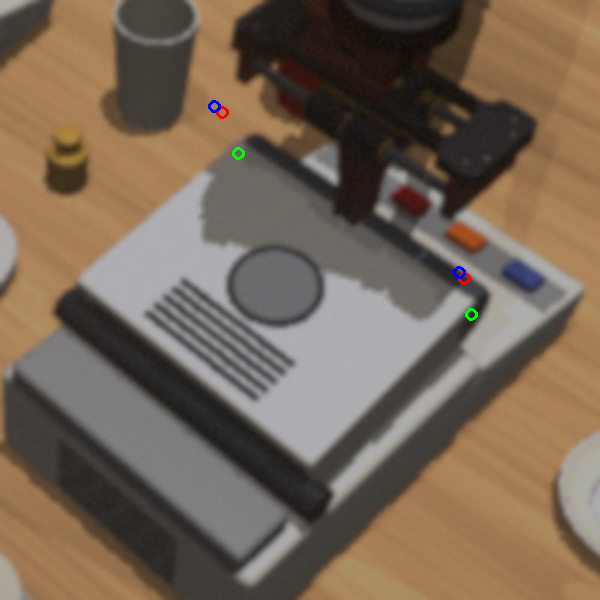

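```bash
python3 - <<'E'
from h import *
for th in(.12,.06,0): 
    x,z=fit.nose(th);print(th,(3*(fit.proj('scene',fit.W(P,np.array([[x,.095,z],[x,-.095,z]])))-[290,210])).round())
for dz in np.arange(.016,-.007,-.003):
    x,z=fit.nose(0)
    p,o=pose([x+.003,0,z+.022+dz]);r.servo_line(p,speed=.03)
    s=r.sense();F=s['contact_force'];print(round(dz,3),round(s['clock'],2),F.round(1),(s['tcp_pos']-p).round(4))
    if F[2]>9:break
snap('scene','s3')
a=cv2.imread('pics/s3.png')
a=cv2.resize(a[210:410,290:490],(600,600),interpolation=cv2.INTER_CUBIC);cv2.imwrite('pics/c4.png',a)
E
```

```text
0.12 [[472. 314.]
 [239. 153.]]
0.06 [[470. 322.]
 [239. 161.]]
0 [[469. 330.]
 [239. 170.]]
0.016 8.96 [ 0.1 -0.7 -0.2] [-0.0001  0.      0.    ]
0.013 9.21 [-0.6 -0.2  0.2] [-0.     -0.     -0.0003]
0.01 9.46 [ 0.1  0.4 -0.3] [-0.     -0.     -0.0004]
0.007 9.71 [0.3 0.3 0.1] [-0.     -0.     -0.0004]
0.004 9.96 [ 0.3  0.7 -0.7] [-0.     -0.     -0.0004]
0.001 10.21 [-0.   0.5  0.7] [-0.     -0.     -0.0003]
-0.002 10.46 [-3.6 -1.6  7.7] [-0.0002 -0.0001  0.0022]
-0.005 10.71 [-8.2 -2.  18.7] [-0.0005 -0.0002  0.0051]
```

View pics/c4.png

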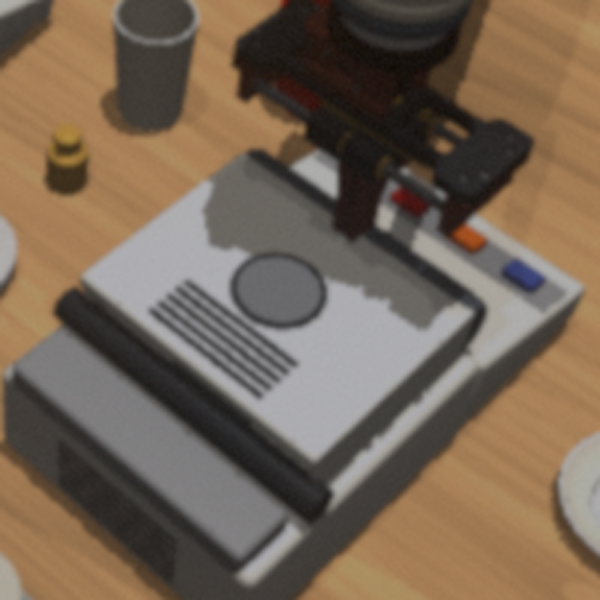

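```bash
python3 - <<'E'
from h import *
x,z=fit.nose(0)
p,o=pose([x+.003,0,z+.022+.07]);r.servo_line(p,speed=.12)
t=np.radians(13);n=np.array([-np.sin(t),0,np.cos(t)])
k=np.array([-.155,.024,P[3]])
p,o=pose(k+n*.13,13);r.reach(p,o)
p,o=pose(k+n*.025,13);r.servo_line(p,speed=.12)
s=r.sense();print(s['clock'],(s['tcp_pos']-p).round(4),s['orientation'],s['contact_force'])
snap('scene','s4')
a=cv2.imread('pics/s4.png')
a=cv2.resize(a[200:400,290:490],(600,600),interpolation=cv2.INTER_CUBIC)
for th,c in((.06,(0,0,255)),(0,(0,255,0))):
    x,z=fit.nose(th)
    for e in(-.095,.095):
      L=[(x+.022*np.cos(b),e,z+.022*np.sin(b)) for b in np.linspace(0,6.3,25)]
      u=fit.proj('scene',fit.W(P,np.array(L)))
      cv2.polylines(a,[((u-[290,200])*3).astype(np.int32)],True,c,1)
cv2.imwrite('pics/c5.png',a)
E
```

```text
13.2083 [0.0003 0.0001 0.0009] [179.95181775  13.06278595 177.78370322] [ 0.38044513 -0.84653694 -0.57247012]
```

View pics/c5.png

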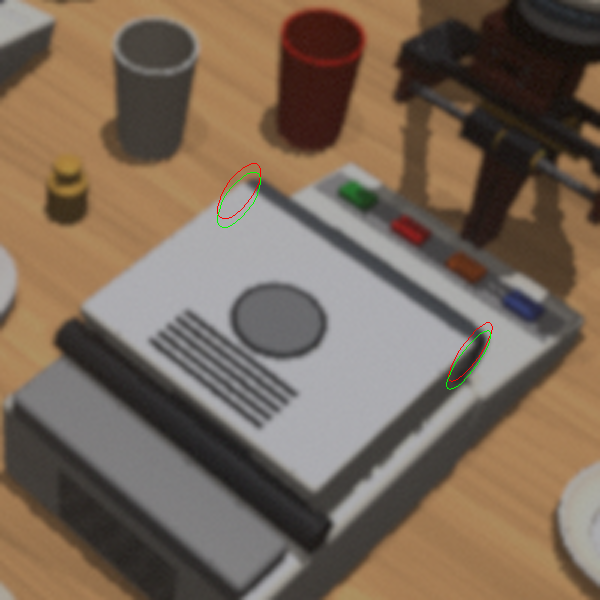

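```bash
python3 - <<'E'
from h import *
t=np.radians(13);n=np.array([-np.sin(t),0,np.cos(t)])
k=np.array([-.155,.024,P[3]])
print((3*(fit.proj('scene',fit.W(P,np.array([k,k+n*.025])))-[290,200])).round())
f0=np.mean([r.sense()['contact_force'] for _ in range(3)],0)
nw=fit.W(P*[0,0,1,0,0],np.array([n]))[0]
d=.004
while d>-.010:
    p,o=pose(k+n*d,13);r.servo_line(p,speed=.03 if d<.004 else .06)
    s=r.sense();F=(s['contact_force']-f0);print(round(d,4),round(s['clock'],2),F.round(1),round(F@nw,1),((s['tcp_pos']-p)@nw).round(4))
    if F@nw>7:break
    d-=.001
r.wait(.15);print((r.sense()['contact_force']-f0).round(1))
snap('scene','s5')
a=cv2.imread('pics/s5.png')
cv2.imwrite('pics/c6.png',cv2.resize(a[200:350,340:490],(600,600),interpolation=cv2.INTER_CUBIC))
E
```

```text
[[464. 266.]
 [475. 239.]]
0.004 13.76 [-1.6 -0.4  0.9] 1.2 -0.0003
0.003 14.01 [-0.7 -0.8  1.5] 1.6 0.0001
0.002 14.26 [-1.3  0.2  1.3] 1.6 0.0001
0.001 14.51 [-2.2 -0.2  2.7] 3.1 0.0001
0.0 14.76 [-2.1 -0.4  3.5] 3.9 0.0001
-0.001 15.01 [-4.2 -0.7  7.4] 8.2 0.0006
[-4.4 -1.3  6.9]
```

View pics/c6.png

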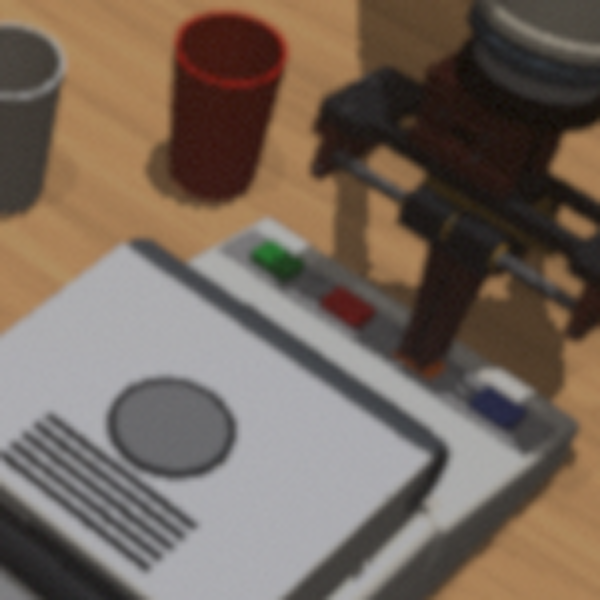

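The force climbed from about 1.2 to 3.9 N over 4–5 mm, then rose steeply. That matches the key's spring and its bottom stop, with the finger on the orange key. Now I release it and back away.

```bash
python3 - <<'E'
from h import *
t=np.radians(13);n=np.array([-np.sin(t),0,np.cos(t)])
k=np.array([-.155,.024,P[3]])
p,o=pose(k+n*.03,13);r.servo_line(p,speed=.06)
p,o=pose(k+n*.16,13);r.servo_line(p,speed=.15)
p=p+[-.05,.13,.08];
try: r.reach(p,o)
except r.IKError: print('ik')
r.wait(.3);s=r.sense();print(s['clock'],s['contact_force'])
snap('scene','s6');snap('top','t6')
a=cv2.imread('pics/s6.png');b=cv2.imread('pics/s0.png') if 0 else cv2.imread('pics/scene0.png')
c=cv2.resize(a[200:350,340:490],(400,400),interpolation=cv2.INTER_CUBIC)
cv2.imwrite('pics/c7.png',cv2.hconcat([c,cv2.resize(b[200:350,340:490],(400,400),interpolation=cv2.INTER_CUBIC)]))
E
```

```text
17.875 [-0.57662392 -0.83554042  0.34422384]
```

View pics/c7.png

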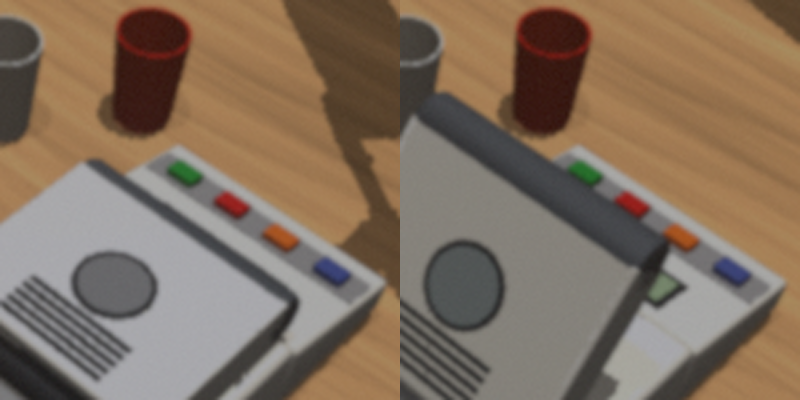

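View pics/s6.png

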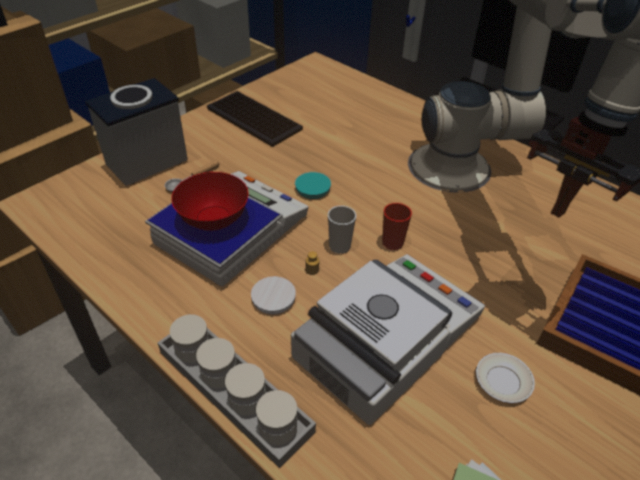

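```bash
python3 - <<'E'
import cv2
g=lambda f:cv2.imread(f'pics/{f}.png',0)
a,b,c=g('s3'),g('s6'),g('s2')
for n,(x0,y0,x1,y1) in {'disc':(360,285,405,325),'corner':(425,295,460,330)}.items():
  for m,i in(('s6',b),('s2',c)):
    t=cv2.resize(a[y0:y1,x0:x1],None,fx=8,fy=8,interpolation=cv2.INTER_CUBIC);I=cv2.resize(i[y0-12:y1+12,x0-12:x1+12],None,fx=8,fy=8,interpolation=cv2.INTER_CUBIC)
    _,v,_,l=cv2.minMaxLoc(cv2.matchTemplate(I,t,cv2.TM_CCOEFF_NORMED));print(n,m,round(v,3),l[0]/8-12,l[1]/8-12)
E
```

```text
disc s6 0.559 0.125 0.25
disc s2 0.945 -1.5 -0.75
corner s6 0.825 0.125 -0.5
corner s2 0.897 0.25 -3.5
```

```bash
python3 -c "
from station import r
r.hand_in();print(r.sense()['clock'])"
```

```text
the job is handed in; nothing more can be done
the job is handed in; nothing more can be done
```

The hood is closed, and the analyser's orange tare key has been pressed to its stop and released. I handed the job in at about 18 s on the robot's clock; no verdict is reported.

- **Hood:** I pushed it down by its nose with the closed fingertips, from about 0.89 rad. Partway down the fingers felt almost no force, so the hood may have moved just ahead of them. It then met its stop at the height expected for closed, within about 1–2 mm, with a peak of about 19 N. After I backed away, the nose corner had shifted at most 0.5 pixel, which is about 0.015 rad. Image matching was weaker there because the shadows had changed.
- **Tare key:** I pressed it square to the panel. The force rose from about 1.2 to 3.9 N over 4–5 mm, then to about 8 N at the stop, which fits the key's spring. The key top turned out about 4 mm higher than my camera fit, so contact came earlier than planned.
- **Final check:** In the last scene picture the hood is down and the analyser's four keys are up. The loose objects look unmoved by eye; I did not measure them. The arm was clear, with no contact beyond sensor noise.

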